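Pack two stoneware lids into their fitted gift boxes

TASK

Pack the white round lid and the white square lid into the two open gift boxes, each in the recess cut to its shape, so that each lies knob up, flat on the recess floor with its top level with the insert. They are glazed stoneware: set them down gently, do not drop them in. The bigger dark blue lid fits neither box; leave it and everything else on the table where it is.

Things in the scene. Friction and masses are not known exactly. Their poses are not given: they have to be found in the camera images.
- round_lid: white glazed round canister lid, a disc 100 mm in diameter and 12 mm thick with 2 mm chamfered edges, with an upright round wooden knob 24 mm in diameter and 30 mm tall at its centre (knob top 42 mm above the underside); about 240 g. Origin at the centre of its underside, z up through the knob.
- square_lid: white glazed square canister lid, 90 x 90 mm and 12 mm thick with slightly rounded edges, with an upright square wooden knob 24 x 24 mm and 30 mm tall at its centre, its faces parallel to the lid's sides (knob top 42 mm above the underside); about 250 g. Origin at the centre of its underside, z up, x and y square to its sides.
- blue_lid: dark blue round lid, 124 mm in diameter and 12 mm thick, with a dark wooden knob 24 mm in diameter and 30 mm tall; too big for either recess; to be left alone. Origin at the centre of its underside.
- round_box_floor (a point): slate grey open gift box with a tan insert, 144 x 144 mm and 34 mm tall, fixed to the table, with a round recess in the middle of its top, 104 mm in diameter and 12 mm deep with a black floor. This point is the centre of the recess floor, 22 mm above the table and 12 mm below the insert's top; z up, x and y square to the box's sides.
- square_box_floor (a point): slate grey open gift box with a tan insert, 144 x 144 mm and 34 mm tall, fixed to the table, with a square recess in the middle of its top, 94 x 94 mm and 12 mm deep with a black floor, its sides parallel to the box's. This point is the centre of the recess floor, 22 mm above the table and 12 mm below the insert's top; z up, x and y square to the sides of the recess.
- mug: pale green mug, 80 mm wide and 85 mm tall, standing on the table; bystander. Origin at the centre of its underside.
- tea_tin: green tea tin, 68 mm in diameter and 78 mm tall, standing on the table; bystander. Origin at the centre of its underside.
- bowl: blue bowl, 104 mm wide and 48 mm tall, on the table; bystander. Origin at the centre of its underside.
- brush: dusting brush, 200 mm long, lying on the table; bystander. Its x axis runs along the handle.
- round_box: the same gift box as round_box_floor as a whole; origin at the centre of its underside, on the table, axes parallel to the point's.
- square_box: the same gift box as square_box_floor as a whole; origin at the centre of its underside, on the table, axes parallel to the point's.
Things that resemble listed ones, but are neither listed nor needed, are in the scene too. Leave any orange look-alike of the square_box alone.

How it is judged:
At the end, for the whole second after the job is handed in: The white round lid lies in the round recess and the white square lid in the square recess, each knob up, with its underside within 3 mm of the recess floor's height, its centre within 6 mm of the recess's centre, tilted less than 0.05 rad, released and at rest (z of round_lid in the frame of round_box_floor between -0.003 and 0.003 m and horizontal distance between round_lid and round_box_floor below 0.006 m and angle between each of round_lid, square_lid's own z axis and vertical below 0.05 rad and linear speed of each of round_lid, square_lid below 0.02 m/s and angular speed of each of round_lid, square_lid below 0.2 rad/s and z of square_lid in the frame of square_box_floor between -0.003 and 0.003 m and horizontal distance between square_lid and square_box_floor below 0.006 m); the robot touches nothing.
It fails at once if a white lid is dropped: it moves faster than 0.5 m/s with no finger on it (a fall of about 13 mm or more) ((linear speed of round_lid above 0.5 m/s and contact force between the fingers and round_lid below 0.05 N) or (linear speed of square_lid above 0.5 m/s and contact force between the fingers and square_lid below 0.05 N)).
It fails at once if a white lid hits a gift box with more than 40 N (pressed in hard) (contact force between any of round_lid, square_lid and round_box above 40 N or contact force between any of round_lid, square_lid and square_box above 40 N).
It fails at once if the blue lid is moved by more than 15 mm (distance of blue_lid from where it was at the start of the episode above 0.015 m).
It fails at once if a bystander (mug, tea tin, bowl, brush) is moved by more than 25 mm (distance of any of mug, tea_tin, bowl, brush from where it was at the start of the episode above 0.025 m).
It also fails if it takes over 61 s, if anything falls off the work surface, if the arm or the gripper's body presses on something with over 40 N, if the wrist force passes 120 N, or if a joint passes its speed limit or range.

ROBOT

A 7-joint arm with a two-finger parallel gripper is mounted at the origin on the work surface. World frame = base frame: x ahead of the robot, y to its left, z up, the work surface at z = 0. Lengths are in m, angles in rad, forces in N, time in s.
With the tool pointing down it reaches from about 0.4 to 0.85 m from the base axis. Payload 4.4 kg.
Tool frame: the origin (TCP) lies on the centre line of the jaws, within the pads' length; the fingertips stand 19 mm ahead of it and the grasp point (between the pads) is the TCP (r.tip_extent is the distance from the TCP to the fingertips, in m); x points along the fingers, y is the direction in which the jaws open and shut, and the axes are right-handed (so a half turn about x gives the same grasp; the last joint's range is limited). The gripper opens to 94 mm and grips with 3 to 60 N. Pads are 16 mm wide; open, the fingers measure 119 mm over their backs; the gripper's body (75 mm by 177 mm) begins 78 mm behind the grasp point.
Start: joints at [1.083, 0.628, 0.038, 1.517, -0.027, 0.996, -0.02], TCP at [0.266, -0.593, 0.224] pointing down, gripper open.
Joint ranges: [-3.06, 3.06], [-0.37, 2.12], [-1.25, 1.32], [0.18, 2.47], [-1.1, 4.24], [0.23, 1.98], [-2.94, 2.94]. Speed limits (rad/s): [2.57, 2.57, 3.14, 3.14, 3.14, 3.14, 3.14].

INTERFACE

Orientations are given as a 3x3 rotation matrix whose columns are the frame's x, y, z axes.
In Python, from cell import monitor, optics, workorder, r gives the robot as it stands.
- The arm moves only by the tool servo_tool, never from a script. Its argument "increments" is a list that holds one entry, the list of rows, each a list of 7 numbers: the shift along the tool's x, y, z in m, then the turn, a rotation vector about the tool's x, y, z in rad, then the opening, from -1 (shut) to 1 (fully open). In form: [[[tx, ty, tz, wx, wy, wz, jaw], ...]]. A call has 1 to 10 rows; each row is the pose to reach, as a shift and turn from the pose commanded when the call began, along the tool's axes at that moment; what a row does not reach only later rows make up. A row lasts 1/10 s, in which the tool goes at most 50 mm and 8.59 degrees, less where a joint would pass 70% of its speed; a pose out of reach is approached as far as the arm can. A call with a gripper value outside its range is refused whole. The fingers move at their own pace and stop on an object; "newtons" is the grip in N (left out, the last holds). Time passes only in rows, so rows that repeat a pose let the fingers close. It gives the time, the measured TCP pose, the force and the opening at its end, in the units of the state.
- monitor.read_state(): the state, without advancing time (a new reading comes with each control period).
- optics.get_image(name): name is "side" or "top" or "wrist"; returns the picture (420x560x3 uint8, red, green, blue); there is no depth.
- optics.camera_model(name): a dict with "fov_y" (degrees; the focal length in pixels is half the picture's height over the tangent of half this angle, whatever the lens; pixels are square), "cx", "cy" (the principal point, pixels), "eye" and "orientation" of the camera in the world. Camera axes: x right, y down, z forward; pixel columns grow to the right and rows downward; lengths in m; the calibration is good to about 2 mm. A picture is of the moment at which its call begins: read the wrist's pose just before it. camera_model takes no time and is no camera call; for the wrist camera it gives the pose at the moment of the call.
- workorder.hand_in(): hands the job in, once; it reports no verdict.
The state is a dict: "time_s": time; "q": joint angles; "dq": joint speeds; "joint_torque": joint torques, N m; "tcp_pos": TCP position; "tool_rot": TCP orientation; "force": force on the tool from outside, world axes, zero at the start; "torque": the same for the moment, N m; "opening": finger opening in m.
Only numpy, scipy, OpenCV 4.12 (cv2) and the standard library are available. Lean on these libraries where they do the work, as an engineer would, in place of code of your own. Each camera call takes 0.05 s, during which the arm holds its last target. There are 200 camera calls.

## Working session

There is one attempt and no reset: what is moved stays moved. The work goes in short steps, Python scripts to look and compute and a tool call to move; the robot and the scene stay as the last step left them, time stands still between calls to the robot, and variables do not carry over. Pictures are saved under pics/ and viewed, about 8 in all and at most 12, crops included, and the job is handed in when it is done.

Besides the shell and the picture viewer there is one more tool, called after "Call:" as name(argument=value, ...) on one line, values as JSON. servo_tool: Moves the arm, as the interface text tells. Its arguments: {"type":"object","properties":{"increments":{"type":"array"},"newtons":{"type":"number"}},"required":["increments"]}

```bash
ls; mkdir -p pics
python3 - <<'E'
from cell import monitor, optics, workorder, r
import cv2,numpy as np
for n in ("top","side","wrist"):
    m=optics.camera_model(n); print(n,{k:np.round(v,4).tolist() for k,v in m.items() if not isinstance(v,str)}, [v for v in m.values() if isinstance(v,str)])
    im=optics.get_image(n); cv2.imwrite(f"pics/{n}0.png",im[:,:,::-1])
s=monitor.read_state(); print({k:np.round(v,3).tolist() for k,v in s.items()}, r.tip_extent)
E
```

```text
pics
top {'fov_y': 43.4455, 'cx': 273.9378, 'cy': 214.7048, 'eye': [0.3494, 0.0116, 1.4734], 'orientation': [[-0.0232, -0.9952, 0.0953], [-0.9997, 0.0224, -0.0096], [0.0074, -0.0955, -0.9954]]} []
side {'fov_y': 44.3646, 'cx': 282.0843, 'cy': 210.5691, 'eye': [0.3402, 1.1311, 0.7639], 'orientation': [[-0.9944, -0.0454, 0.0957], [-0.105, 0.5406, -0.8347], [-0.0138, -0.8401, -0.5423]]} []
wrist {'fov_y': 68.4527, 'cx': 275.6651, 'cy': 215.9996, 'eye': [0.3284, -0.5638, 0.3839], 'orientation': [[0.4099, -0.8854, -0.2192], [-0.9121, -0.3984, -0.0965], [-0.0019, 0.2395, -0.9709]]} []
{'time_s': 0.15, 'q': [1.083, 0.629, 0.038, 1.518, -0.027, 0.996, -0.02], 'dq': [-0.001, -0.003, 0.002, -0.003, 0.001, 0.0, 0.001], 'joint_torque': [0.002, -55.009, 1.145, -18.681, -0.052, 0.021, 0.0], 'tcp_pos': [0.266, -0.593, 0.224], 'tool_rot': [[-0.001, 0.409, -0.912], [0.001, -0.912, -0.409], [-1.0, -0.001, 0.0]], 'force': [-1.199, 0.109, -0.646], 'torque': [0.016, -0.015, 0.045], 'opening': 0.094} 0.019
```

View pics/top0.png

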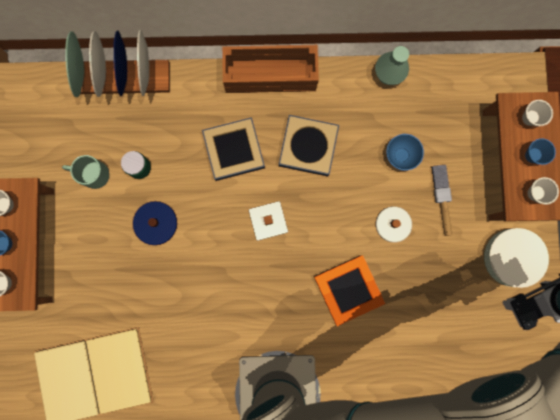

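View pics/side0.png

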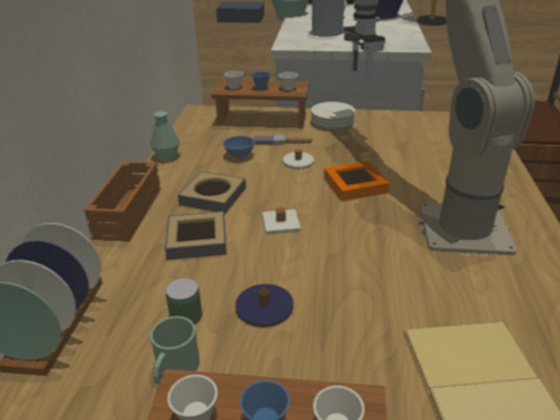

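```bash
cat > h.py <<'E'
import cv2,numpy as np
def ray(m,uv,z,shape=(420,560)):
    f=shape[0]/2/np.tan(np.radians(m["fov_y"])/2); uv=np.asarray(uv,float).reshape(-1,2)
    d=np.c_[(uv[:,0]-m["cx"])/f,(uv[:,1]-m["cy"])/f,np.ones(len(uv))]@np.array(m["orientation"]).T
    e=np.array(m["eye"]); return e+d*((z-e[2])/d[:,2])[:,None]
def blobs(mask,amin):
    cs,_=cv2.findContours(mask.astype(np.uint8),cv2.RETR_EXTERNAL,cv2.CHAIN_APPROX_NONE)
    return [c for c in cs if cv2.contourArea(c)>amin]
def rect(m,c,z):
    p=ray(m,c,z)[:,:2]; p0=p.mean(0); h=cv2.convexHull(((p-p0)*1000).astype(np.float32))
    (x,y),(w,l),a=cv2.minAreaRect(h); (ex,ey),er=cv2.minEnclosingCircle(h)
    return dict(c=np.round(p0+np.array([x,y])/1000,4),wl=np.round([w,l],1),ang=round(a,1),circ=np.round(p0+np.array([ex,ey])/1000,4),D=round(2*er,1))
E
python3 - <<'E'
from cell import optics
from h import *
m=optics.camera_model("top"); im=cv2.imread("pics/top0.png"); hsv=cv2.cvtColor(im,cv2.COLOR_BGR2HSV)
for n,(u,v) in dict(lid=(258,215),rlid=(385,230),sfl=(233,149),stan=(213,160),sslate=(206,150),wood=(190,190),rtan=(290,160),bluel=(140,223)).items(): print(n,hsv[v,u])
H,S,V=cv2.split(hsv)
for nm,mk,z,a in (("white",(S<60)&(V>150),.011,300),("dark",(V<45),.022,300),("blue",(H>105)&(H<130)&(S>100),.012,500)):
    for c in blobs(mk,a):
        u,v=c.mean(axis=(0,1)); print(nm,np.round([u,v]),cv2.contourArea(c),rect(m,c,z))
E
```

```text
lid [ 27  25 233]
rlid [ 26  27 233]
sfl [130  26  29]
stan [ 19 117 201]
sslate [ 15 116 136]
wood [ 17 144 170]
rtan [ 19 116 204]
bluel [113 168  76]
white [520. 258.] 1926.5 {'c': array([ 0.3613, -0.6859]), 'wl': array([162.4, 143.4]), 'ang': 34.6, 'circ': array([ 0.3563, -0.6782]), 'D': 164.2}
white [393. 224.] 914.0 {'c': array([ 0.4561, -0.335 ]), 'wl': array([95.5, 95.8]), 'ang': 24.4, 'circ': array([ 0.4562, -0.335 ]), 'D': 98.0}
white [268. 220.] 968.0 {'c': array([0.4739, 0.015 ]), 'wl': array([89.9, 89.5]), 'ang': 13.7, 'circ': array([0.4736, 0.0146]), 'D': 121.0}
white [132. 162.] 367.0 {'c': array([0.6471, 0.3927]), 'wl': array([60.7, 63.3]), 'ang': 44.8, 'circ': array([0.647 , 0.3926]), 'D': 63.8}
white [197.  52.] 386.0 {'c': array([0.9632, 0.2074]), 'wl': array([132. ,  29.7]), 'ang': 88.9, 'circ': array([0.9643, 0.207 ]), 'D': 133.8}
white [339.  50.] 348.5 {'c': array([ 0.9625, -0.199 ]), 'wl': array([112.2,  32.8]), 'ang': 88.9, 'circ': array([ 0.9619, -0.1989]), 'D': 115.1}
dark [265. 407.] 314.0 {'c': array([-0.0269,  0.0343]), 'wl': array([ 25.6, 117.6]), 'ang'
[... 350 characters left out ...]
[350. 290.] 933.0 {'c': array([ 0.2757, -0.2044]), 'wl': array([86.2, 86.2]), 'ang': 23.2, 'circ': array([ 0.2767, -0.2054]), 'D': 116.4}
dark [233. 148.] 892.0 {'c': array([0.6785, 0.1081]), 'wl': array([86.6, 87.3]), 'ang': 13.7, 'circ': array([0.6786, 0.1078]), 'D': 119.2}
dark [309. 144.] 861.5 {'c': array([ 0.684 , -0.1038]), 'wl': array([92.6, 94.2]), 'ang': 88.5, 'circ': array([ 0.684 , -0.1042]), 'D': 96.3}
dark [120.  63.] 529.5 {'c': array([0.9315, 0.4237]), 'wl': array([182.5,  33.4]), 'ang': 4.6, 'circ': array([0.9312, 0.4274]), 'D': 182.5}
blue [154. 223.] 1329.5 {'c': array([0.4751, 0.3297]), 'wl': array([113.7, 114.5]), 'ang': 89.7, 'circ': array([0.4742, 0.3299]), 'D': 117.0}
```

Call:
servo_tool(increments=[[[0, -0.02, -0.04, 0, 0, 0, 1], [0, -0.045, -0.08, 0, 0, 0, 1], [0, -0.068, -0.12, 0, 0, 0, 1], [0, -0.09, -0.16, 0, 0, 0, 1], [0, -0.113, -0.2, 0, 0, 0, 1], [0, -0.136, -0.24, 0, 0, 0, 1], [0, -0.158, -0.279, 0, 0, 0, 1], [0, -0.158, -0.279, 0, 0, 0, 1], [0, -0.158, -0.279, 0, 0, 0, 1], [0, -0.158, -0.279, 0, 0, 0, 1]]])

```text
time_s: 1.15
tcp_pos: [0.4549, -0.3361, 0.2244]
tool_rot: [[-0.001, 0.408, -0.913], [-0.001, -0.913, -0.408], [-1.0, 0.0, 0.001]]
force: [-0.1, -0.4, -0.5]
opening: 0.0937
```

```bash
cat > look.py <<'E'
from cell import optics,monitor
from h import *
import sys
def look(name):
    s=monitor.read_state(); m=optics.camera_model("wrist"); im=optics.get_image("wrist")[:,:,::-1].copy()
    cv2.imwrite(f"pics/{name}.png",im); H,S,V=cv2.split(cv2.cvtColor(im,cv2.COLOR_BGR2HSV))
    R=np.array(s["tool_rot"]); print("t",s["time_s"],"tcp",np.round(s["tcp_pos"],4),"yaxis",np.round(R[:,1],3),"xaxis",np.round(R[:,0],3),"F",np.round(s["force"],2),"op",round(float(s["opening"]),4))
    return s,m,im,H,S,V
def white(m,S,V,z=.011,amin=3000):
    for c in blobs((S<75)&(V>140),amin):
        u,v=c.mean(axis=(0,1)); print("white",np.round([u,v]),cv2.contourArea(c),rect(m,c,z))
def dark(m,V,z=.022,amin=3000,t=50):
    for c in blobs(V<t,amin):
        u,v=c.mean(axis=(0,1)); print("dark",np.round([u,v]),cv2.contourArea(c),rect(m,c,z))
E
python3 - <<'E'
from look import *
s,m,im,H,S,V=look("w1"); white(m,S,V)
E
```

```text
t 1.15 tcp [ 0.4549 -0.3361  0.2244] yaxis [ 0.408 -0.913  0.   ] xaxis [-0.001 -0.001 -1.   ] F [-0.07 -0.41 -0.49] op 0.0937
```

View pics/w1.png

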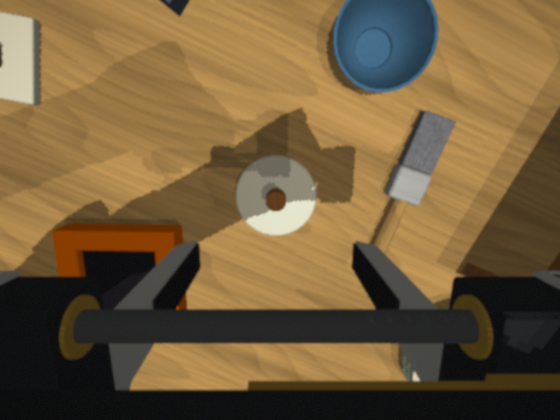

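Run:
```python
from look import *
m=optics.camera_model("wrist"); im=cv2.imread("pics/w1.png"); hsv=cv2.cvtColor(im,cv2.COLOR_BGR2HSV); H,S,V=cv2.split(hsv)
for u,v in ((250,190),(300,220),(230,190),(276,201)): print(hsv[v,u])
for t in (70,85,100):
  for c in blobs((S<t)&(V>75),3000):
    if abs(c.mean(axis=(0,1))[0]-276)<30: print(t,c.mean(axis=(0,1)),cv2.boundingRect(c),rect(m,c,.011),np.round(np.array(cv2.fitEllipse(c)[0]),1), ray(m,cv2.fitEllipse(c)[0],.011))
for c in blobs((H<14)&(S>120)&(V<130),50):
  u=c.mean(axis=(0,1))
  if np.linalg.norm(u-[276,198])<25: print("knob",u,ray(m,u,.042))
```

```text
[ 24  44 139]
[ 30  27 228]
[ 18 141 112]
[ 14 183  95]
70 [275.40969163 194.8722467 ] (236, 156, 80, 79) {'c': array([ 0.4555, -0.3349]), 'wl': array([97. , 97.4]), 'ang': 24.0, 'circ': array([ 0.4556, -0.335 ]), 'D': 99.3} [275.5 195. ] [[ 0.45687223 -0.33431123  0.011     ]]
85 [275.65198238 195.13215859] (235, 155, 82, 81) {'c': array([ 0.4553, -0.3354]), 'wl': array([99.7, 98.9]), 'ang': 68.1, 'circ': array([ 0.4555, -0.335 ]), 'D': 100.4} [275.6 195. ] [[ 0.45690176 -0.33435328  0.011     ]]
100 [275.33766234 195.08225108] (235, 155, 82, 81) {'c': array([ 0.4554, -0.3349]), 'wl': array([99.5, 99.7]), 'ang': 24.0, 'circ': array([ 0.4554, -0.3349]), 'D': 101.1} [275.5 195. ] [[ 0.4568996  -0.33423202  0.011     ]]
```

Call:
servo_tool(increments=[[[0.04, -0.001, -0.001, 0, 0, 0, 1], [0.08, -0.001, -0.001, 0, 0, 0, 1], [0.12, -0.001, -0.001, 0, 0, 0, 1], [0.15, -0.001, -0.001, 0, 0, 0, 1], [0.175, -0.001, -0.001, 0, 0, 0, 1], [0.189, -0.001, -0.001, 0, 0, 0, 1], [0.189, -0.001, -0.001, 0, 0, 0, 1], [0.189, -0.001, -0.001, 0, 0, 0, 1]]])

```text
time_s: 2.0
tcp_pos: [0.4565, -0.3344, 0.0361]
tool_rot: [[0.001, 0.408, -0.913], [-0.001, -0.913, -0.408], [-1.0, 0.001, -0.0]]
force: [0.3, 0.7, 0.1]
opening: 0.0939
```

Call:
servo_tool(increments=[[[0, 0, 0, 0, 0, 0, -0.2], [0, 0, 0, 0, 0, 0, -0.6], [0, 0, 0, 0, 0, 0, -1], [0, 0, 0, 0, 0, 0, -1], [0, 0, 0, 0, 0, 0, -1], [0, 0, 0, 0, 0, 0, -1], [0, 0, 0, 0, 0, 0, -1], [0, 0, 0, 0, 0, 0, -1]]], newtons=30)

```text
time_s: 2.8
tcp_pos: [0.4565, -0.3333, 0.0354]
tool_rot: [[-0.0, 0.409, -0.912], [0.0, -0.912, -0.409], [-1.0, -0.0, 0.0]]
force: [-0.0, 0.3, -0.7]
opening: 0.0338
```

Call:
servo_tool(increments=[[[0, 0, 0, 0, 0, 0, -1], [0, 0, 0, 0, 0, 0, -1], [0, 0, 0, 0, 0, 0, -1], [0, 0, 0, 0, 0, 0, -1], [0, 0, 0, 0, 0, 0, -1]]], newtons=30)

```text
time_s: 3.3
tcp_pos: [0.4566, -0.3335, 0.0355]
tool_rot: [[0.0, 0.409, -0.912], [-0.0, -0.912, -0.409], [-1.0, 0.0, -0.0]]
force: [0.7, -0.8, -1.0]
opening: 0.0236
```

Call:
servo_tool(increments=[[[-0.01, 0, 0, 0, 0, 0, -1], [-0.03, 0, 0, 0, 0, 0, -1], [-0.06, 0, 0, 0, 0, 0, -1], [-0.09, -0.012, -0.018, 0, 0, 0, -1], [-0.115, -0.03, -0.045, 0, 0, 0, -1], [-0.115, -0.05, -0.08, 0, 0, 0, -1], [-0.115, -0.073, -0.115, 0, 0, 0, -1], [-0.115, -0.095, -0.15, 0, 0, 0, -1], [-0.115, -0.116, -0.181, 0, 0, 0, -1], [-0.115, -0.116, -0.181, 0, 0, 0, -1]]])

```text
time_s: 4.3
tcp_pos: [0.5771, -0.1451, 0.1507]
tool_rot: [[0.002, 0.418, -0.908], [0.005, -0.908, -0.418], [-1.0, -0.004, -0.004]]
force: [0.4, 0.9, -2.2]
opening: 0.0234
```

Call:
servo_tool(increments=[[[0, 0, 0, 0, 0, 0, -1], [0, 0, 0, 0, 0, 0, -1], [0, 0, 0, 0, 0, 0, -1]]])

```text
time_s: 4.6
tcp_pos: [0.5731, -0.1551, 0.1506]
tool_rot: [[-0.001, 0.407, -0.913], [-0.001, -0.913, -0.407], [-1.0, 0.0, 0.001]]
force: [0.1, 1.3, -3.7]
opening: 0.0233
```

Run:
```python
from look import *
s,m,im,H,S,V=look("w2"); dark(m,V); white(m,S,V)
```

```text
t 4.6 tcp [ 0.5731 -0.1551  0.1506] yaxis [ 0.407 -0.913  0.   ] xaxis [-0.001 -0.001 -1.   ] F [ 0.06  1.31 -3.71] op 0.0233
dark [280. 405.] 16085.0 {'c': array([ 0.3706, -0.2494]), 'wl': array([ 40. , 643.5]), 'ang': 24.0, 'circ': array([ 0.3523, -0.2575]), 'D': 643.5}
dark [278. 322.] 30223.5 {'c': array([ 0.473 , -0.2034]), 'wl': array([158. , 599.2]), 'ang': 24.0, 'circ': array([ 0.445 , -0.2159]), 'D': 599.2}
dark [275.  59.] 4476.0 {'c': array([ 0.6943, -0.0947]), 'wl': array([ 71.6, 101.5]), 'ang': 29.9, 'circ': array([ 0.6813, -0.1022]), 'D': 102.0}
white [ 82. 229.] 7434.0 {'c': array([0.4734, 0.0155]), 'wl': array([90.2, 90.5]), 'ang': 13.8, 'circ': array([0.4731, 0.0152]), 'D': 124.9}
```

View pics/w2.png

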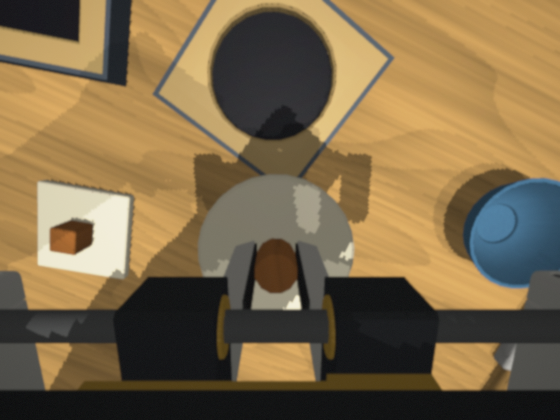

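```bash
cat >> look.py <<'E'
from scipy.optimize import least_squares
def circ(p,R=None):
    p=p[:,:2]; f=lambda x: np.hypot(*(p-x[:2]).T)-(R if R else x[2])
    s=least_squares(f,[*p.mean(0),.05],loss="soft_l1",f_scale=.001); return np.round(s.x[:3],4),round(float(np.abs(f(s.x)).mean()),5)
E
python3 - <<'E'
from look import *
im=cv2.imread("pics/w2.png"); hsv=cv2.cvtColor(im,cv2.COLOR_BGR2HSV); H,S,V=cv2.split(hsv); m=optics.camera_model("wrist")
for u,v in ((270,70),(272,8),(272,4),(350,60),(255,150),(280,128),(230,210)): print((u,v),hsv[v,u])
for t in (75,90,105):
  mk=((S<t)|(V<45)).astype(np.uint8); mk[:, :180]=0; mk[:,380:]=0; mk[145:]=0
  for c in blobs(mk,3000):
    q=c.reshape(-1,2); q=q[(q[:,1]>2)&(q[:,1]<143)]
    p=ray(m,q,.034); print("recess",t,cv2.boundingRect(c),circ(p),circ(p,.052))
mk=(S<75)&(V>75); mk[:165]=0; mk[250:]=0; mk[:,:185]=0; mk[:,365:]=0
for c in blobs(mk,1500):
    q=c.reshape(-1,2); q=q[(q[:,1]<247)]; h=cv2.convexHull(q).reshape(-1,2)
    p=ray(m,h,.1266); print("lid",cv2.boundingRect(c),circ(p),circ(p,.05))
E
```

```text
(270, 70) [135  10  51]
(272, 8) [ 19 117  96]
(272, 4) [ 19 117 165]
(350, 60) [ 20 111 220]
(255, 150) [ 19 110 104]
(280, 128) [120  25  31]
(230, 210) [ 22  39 123]
recess 75 (213, 12, 119, 127) (array([ 0.6798, -0.1028,  0.0488]), 0.0002) (array([ 0.6781, -0.1037,  0.05  ]), 0.00312)
recess 90 (212, 11, 120, 129) (array([ 0.6798, -0.1028,  0.0491]), 0.00023) (array([ 0.6783, -0.1033,  0.05  ]), 0.00287)
recess 105 (212, 11, 120, 129) (array([ 0.6798, -0.1027,  0.0495]), 0.0002) (array([ 0.6789, -0.1032,  0.05  ]), 0.00248)
lid (198, 172, 156, 78) (array([ 0.573 , -0.1539,  0.0487]), 0.00029) (array([ 0.5712, -0.1547,  0.05  ]), 0.0006)
```

Run:
```python
from look import *
im=cv2.imread("pics/w2.png"); hsv=cv2.cvtColor(im,cv2.COLOR_BGR2HSV); H,S,V=cv2.split(hsv); m=optics.camera_model("wrist")
mk=((S<95)|(V<45)).astype(np.uint8); mk[:, :180]=0; mk[:,380:]=0; mk[145:]=0
for c in blobs(mk,3000):
    q=c.reshape(-1,2); a=ray(m,q,.022)[:,:2]; b=ray(m,q,.034)[:,:2]
    f=lambda x,R=None: np.maximum(np.hypot(*(a-x[:2]).T),np.hypot(*(b-x[:2]).T))-x[2]
    s=least_squares(f,[.68,-.10,.052],loss="soft_l1",f_scale=.0005); print(s.x,np.abs(s.fun).mean()*1e3)
    s=least_squares(lambda x:f([x[0],x[1],.0516]),[.68,-.10],loss="soft_l1",f_scale=.0005); print(s.x,np.abs(s.fun).mean())
# outer slate box outline check from top picture: dark-slate edges not used; tan+recess centroid instead
m=optics.camera_model("top"); im=cv2.imread("pics/top0.png"); V=cv2.cvtColor(im,cv2.COLOR_BGR2HSV)[:,:,2]
for c in blobs(V<60,600):
    u,v=c.mean(axis=(0,1))
    if 200<u<350 and 120<v<170:
        q=c.reshape(-1,2); a=ray(m,q,.022)[:,:2]; b=ray(m,q,.034)[:,:2]
        s=least_squares(lambda x:np.maximum(np.hypot(*(a-x[:2]).T),np.hypot(*(b-x[:2]).T))-x[2],[*a.mean(0),.052],loss="soft_l1",f_scale=.001); print("top",s.x,np.abs(s.fun).mean())
```

```text
[ 0.68176691 -0.10179862  0.05136352] 0.231531506330946
[ 0.68174731 -0.10180036] 0.0002968099430586252
top [0.67757206 0.10783477 0.04907824] 0.00457771863321904
top [ 0.68296557 -0.10400138  0.04865941] 0.0006712850425136273
```

Call:
servo_tool(increments=[[[0, 0, -0.015, 0, 0, 0, -1], [0, 0, -0.04, 0, 0, 0, -1], [0, -0.001, -0.07, 0, 0, 0, -1], [0, -0.003, -0.1, 0, 0, 0, -1], [0.01, -0.003, -0.115, 0, 0, 0, -1], [0.03, -0.003, -0.121, 0, 0, 0, -1], [0.05, -0.003, -0.121, 0, 0, 0, -1], [0.06, -0.003, -0.121, 0, 0, 0, -1], [0.06, -0.003, -0.121, 0, 0, 0, -1], [0.06, -0.003, -0.121, 0, 0, 0, -1]]])

```text
time_s: 5.65
tcp_pos: [0.683, -0.1021, 0.0905]
tool_rot: [[-0.0, 0.408, -0.913], [-0.0, -0.913, -0.408], [-1.0, 0.0, 0.0]]
force: [0.8, 0.3, -2.4]
opening: 0.0231
```

Call:
servo_tool(increments=[[[0, 0, 0, 0, 0, 0, -1], [0, 0, 0, 0, 0, 0, -1]]])

```text
time_s: 5.85
tcp_pos: [0.684, -0.1014, 0.0916]
tool_rot: [[0.002, 0.409, -0.912], [-0.0, -0.912, -0.409], [-1.0, 0.001, -0.002]]
force: [-0.5, 0.2, -1.9]
opening: 0.0238
```

Run:
```python
from look import *
s,m,im,H,S,V=look("w3")
```

```text
t 5.85 tcp [ 0.684  -0.1014  0.0916] yaxis [ 0.409 -0.912  0.001] xaxis [ 0.002 -0.    -1.   ] F [-0.46  0.23 -1.92] op 0.0238
```

View pics/w3.png

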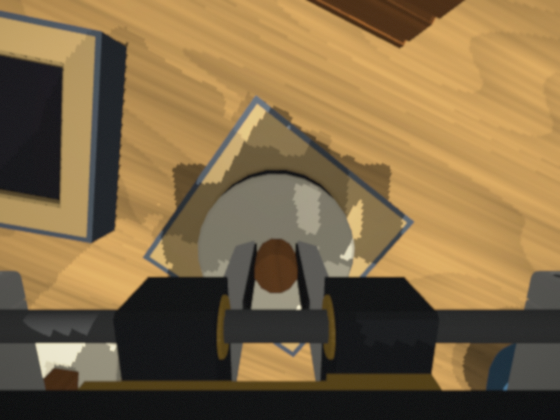

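Run:
```python
from look import *
m=optics.camera_model("wrist")
P=ray(m,[(257,97),(413,222),(292,355),(145,257)],.034)[:,:2]; print(P.round(4),"centre",P.mean(0),(P[0]+P[2])/2,(P[1]+P[3])/2,"sides",np.hypot(*(P-np.roll(P,1,0)).T))
im=cv2.imread("pics/w3.png"); H,S,V=cv2.split(cv2.cvtColor(im,cv2.COLOR_BGR2HSV))
mk=(S<75)&(V>75); mk[:165]=0; mk[250:]=0; mk[:,:185]=0; mk[:,365:]=0
for c in blobs(mk,1500):
    q=c.reshape(-1,2); q=q[(q[:,1]<247)]; h=cv2.convexHull(q).reshape(-1,2)
    z=.0916-.0355; print("lid",cv2.boundingRect(c),circ(ray(m,h,z+.011)),circ(ray(m,h,z+.01),.05),circ(ray(m,h,z+.012),.048))
```

```text
[[ 0.7665 -0.0497]
 [ 0.7343 -0.1877]
 [ 0.5962 -0.1544]
 [ 0.6282 -0.0179]] centre [ 0.68129086 -0.10243864] [ 0.68131302 -0.10209122] [ 0.68126869 -0.10278605] sides [0.14183982 0.14165947 0.14207245 0.14028615]
lid (198, 174, 157, 76) (array([ 0.6833, -0.1006,  0.0493]), 0.00016) (array([ 0.6824, -0.1009,  0.05  ]), 0.00024) (array([ 0.6848, -0.0999,  0.05  ]), 0.00034)
```

Call:
servo_tool(increments=[[[0.005, 0.001, 0.002, 0, 0, 0, -1], [0.01, 0.001, 0.002, 0, 0, 0, -1], [0.015, 0.001, 0.002, 0, 0, 0, -1], [0.018, 0.001, 0.002, 0, 0, 0, -1], [0.021, 0.001, 0.002, 0, 0, 0, -1], [0.023, 0.001, 0.002, 0, 0, 0, -1], [0.024, 0.001, 0.002, 0, 0, 0, -1]]])

```text
time_s: 6.6
tcp_pos: [0.6819, -0.1028, 0.0662]
tool_rot: [[-0.0, 0.409, -0.912], [0.0, -0.912, -0.409], [-1.0, -0.0, 0.0]]
force: [-0.3, -0.2, -2.2]
opening: 0.0233
```

Call:
servo_tool(increments=[[[0.002, 0, 0, 0, 0, 0, -1], [0.003, 0, 0, 0, 0, 0, -1], [0.004, 0, 0, 0, 0, 0, -1], [0.005, 0, 0, 0, 0, 0, -1]]])

```text
time_s: 7.0
tcp_pos: [0.682, -0.1029, 0.0615]
tool_rot: [[0.0, 0.409, -0.912], [-0.0, -0.912, -0.409], [-1.0, 0.0, -0.0]]
force: [-0.5, -0.2, -3.4]
opening: 0.0234
```

Call:
servo_tool(increments=[[[0.001, 0, 0, 0, 0, 0, -1], [0.002, 0, 0, 0, 0, 0, -1], [0.003, 0, 0, 0, 0, 0, -1], [0.0035, 0, 0, 0, 0, 0, -1], [0.004, 0, 0, 0, 0, 0, -1]]])

```text
time_s: 7.5
tcp_pos: [0.6819, -0.1028, 0.0575]
tool_rot: [[-0.0, 0.409, -0.912], [0.0, -0.912, -0.409], [-1.0, -0.0, 0.0]]
force: [-0.9, 0.1, 0.3]
opening: 0.023
```

Call:
servo_tool(increments=[[[0.0005, 0, 0, 0, 0, 0, -1], [0.0005, 0, 0, 0, 0, 0, -0.4], [0.0005, 0, 0, 0, 0, 0, -0.3], [0.0005, 0, 0, 0, 0, 0, 0], [0.0005, 0, 0, 0, 0, 0, 0.3], [0.0005, 0, 0, 0, 0, 0, 0.3], [-0.01, 0, 0, 0, 0, 0, 0.3], [-0.04, 0, 0, 0, 0, 0, 0.3], [-0.08, 0, 0, 0, 0, 0, 0.5], [-0.12, 0, 0, 0, 0, 0, 0.5]]])

```text
time_s: 8.5
tcp_pos: [0.6817, -0.1029, 0.1792]
tool_rot: [[-0.0, 0.409, -0.912], [0.0, -0.912, -0.409], [-1.0, -0.0, 0.0]]
force: [0.9, -0.8, 0.3]
opening: 0.0699
```

Run:
```python
from look import *
s,m,im,H,S,V=look("w4")
```

```text
t 8.5 tcp [ 0.6817 -0.1029  0.1792] yaxis [ 0.409 -0.912 -0.   ] xaxis [-0.  0. -1.] F [ 0.94 -0.83  0.29] op 0.0699
```

View pics/w4.png

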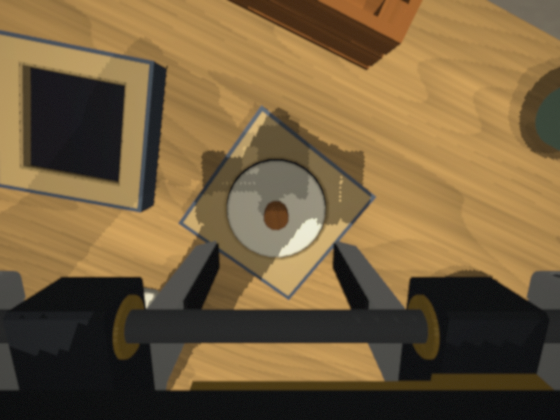

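Call:
servo_tool(increments=[[[0, -0.02, 0.015, 0.02, 0, 0, 0.6], [0, -0.05, 0.037, 0.05, 0, 0, 0.6], [0, -0.085, 0.062, 0.08, 0, 0, 0.6], [0, -0.12, 0.088, 0.11, 0, 0, 0.6], [0, -0.155, 0.113, 0.14, 0, 0, 0.6], [0, -0.18, 0.132, 0.17, 0, 0, 0.6], [0, -0.193, 0.141, 0.18, 0, 0, 0.6], [0, -0.193, 0.141, 0.18, 0, 0, 0.6], [0, -0.193, 0.141, 0.18, 0, 0, 0.6], [0, -0.193, 0.141, 0.18, 0, 0, 0.6]]])

```text
time_s: 9.55
tcp_pos: [0.4758, 0.0148, 0.1778]
tool_rot: [[0.002, 0.239, -0.971], [-0.0, -0.971, -0.239], [-1.0, 0.001, -0.002]]
force: [0.9, 0.1, -0.8]
opening: 0.0753
```

Run:
```python
from look import *
s,m,im,H,S,V=look("w5")
for t in (75,90):
  for c in blobs((S<t)&(V>75),3000):
    if c.mean(axis=(0,1))[1]<260: print(c.mean(axis=(0,1)),rect(m,c,.011))
# square box floor from w4 is stale; report dark here
dark(m,V)
```

```text
t 9.55 tcp [0.4758 0.0148 0.1778] yaxis [ 0.239 -0.971  0.001] xaxis [ 0.002 -0.    -1.   ] F [ 0.93  0.11 -0.84] op 0.0753
[274.53125  205.178125] {'c': array([0.4734, 0.016 ]), 'wl': array([90.8, 90. ]), 'ang': 13.8, 'circ': array([0.4737, 0.0162]), 'D': 123.9}
[459.87989556  31.78590078] {'c': array([ 0.6722, -0.1157]), 'wl': array([ 72. , 108.4]), 'ang': 13.8, 'circ': array([ 0.6896, -0.1112]), 'D': 108.9}
[274.52795031 205.43167702] {'c': array([0.4734, 0.016 ]), 'wl': array([90.8, 90.6]), 'ang': 13.8, 'circ': array([0.4732, 0.0161]), 'D': 124.7}
[459.92987013  31.9012987 ] {'c': array([ 0.6721, -0.1156]), 'wl': array([ 72. , 109.5]), 'ang': 13.8, 'circ': array([ 0.6898, -0.1112]), 'D': 109.6}
dark [308. 353.] 53069.5 {'c': array([ 0.325 , -0.0269]), 'wl': array([230.4, 702.5]), 'ang': 13.8, 'circ': array([ 0.2195, -0.0528]), 'D': 702.6}
```

View pics/w5.png

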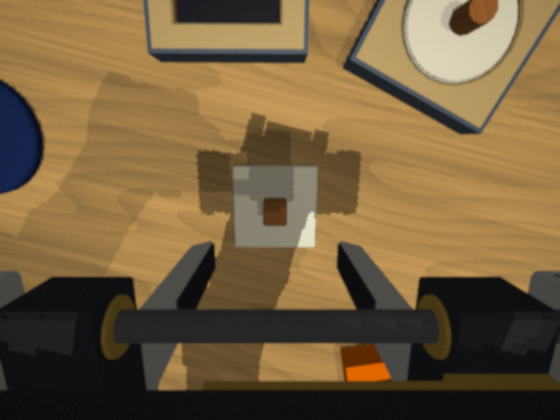

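Call:
servo_tool(increments=[[[0.02, -0.001, 0.002, 0, 0, 0, 0.6], [0.055, -0.001, 0.002, 0, 0, 0, 0.4], [0.09, -0.001, 0.002, 0, 0, 0, 0.2], [0.115, -0.001, 0.002, 0, 0, 0, 0.2], [0.132, -0.001, 0.002, 0, 0, 0, 0.2], [0.14, -0.001, 0.002, 0, 0, 0, 0.2], [0.142, -0.001, 0.002, 0, 0, 0, 0.2], [0.142, -0.001, 0.002, 0, 0, 0, 0.2]]])

```text
time_s: 10.4
tcp_pos: [0.4726, 0.0157, 0.0356]
tool_rot: [[0.001, 0.239, -0.971], [-0.0, -0.971, -0.239], [-1.0, 0.0, -0.001]]
force: [0.5, -0.5, -0.1]
opening: 0.0563
```

Call:
servo_tool(increments=[[[0, 0, 0, 0, 0, 0, -0.2], [0, 0, 0, 0, 0, 0, -0.5], [0, 0, 0, 0, 0, 0, -1], [0, 0, 0, 0, 0, 0, -1], [0, 0, 0, 0, 0, 0, -1], [0, 0, 0, 0, 0, 0, -1], [0, 0, 0, 0, 0, 0, -1], [0, 0, 0, 0, 0, 0, -1], [0, 0, 0, 0, 0, 0, -1]]], newtons=30)

```text
time_s: 11.3
tcp_pos: [0.4724, 0.0159, 0.0358]
tool_rot: [[0.001, 0.239, -0.971], [-0.0, -0.971, -0.239], [-1.0, 0.0, -0.001]]
force: [-0.3, -0.6, 5.0]
opening: 0.024
```

Call:
servo_tool(increments=[[[-0.01, 0, 0, 0, 0, 0, -1], [-0.03, 0, 0, 0, 0, 0, -1], [-0.06, 0, -0.005, 0, 0, 0, -1], [-0.08, -0.003, -0.02, 0, 0, 0, -1], [-0.085, -0.009, -0.05, 0, 0, 0, -1], [-0.085, -0.015, -0.085, 0, 0, 0, -1], [-0.085, -0.022, -0.12, 0, 0, 0, -1], [-0.085, -0.03, -0.16, 0, 0, 0, -1], [-0.085, -0.035, -0.19, 0, 0, 0, -1], [-0.085, -0.039, -0.21, 0, 0, 0, -1]]])

```text
time_s: 12.3
tcp_pos: [0.6679, 0.1058, 0.1203]
tool_rot: [[0.0, 0.241, -0.971], [0.001, -0.971, -0.241], [-1.0, -0.001, -0.0]]
force: [-0.1, -0.5, -1.3]
opening: 0.0237
```

Call:
servo_tool(increments=[[[0, -0.001, -0.009, 0, 0, 0, -1], [0.01, -0.001, -0.0115, 0, 0, 0, -1], [0.02, -0.001, -0.0115, 0, 0, 0, -1], [0.03, -0.001, -0.0115, 0, 0, 0, -1], [0.03, -0.001, -0.0115, 0, 0, 0, -1], [0.03, -0.001, -0.0115, 0, 0, 0, -1], [0.03, -0.001, -0.0115, 0, 0, 0, -1]]])

```text
time_s: 13.0
tcp_pos: [0.6777, 0.1077, 0.0909]
tool_rot: [[0.001, 0.239, -0.971], [0.0, -0.971, -0.239], [-1.0, 0.0, -0.001]]
force: [1.0, 1.0, -2.4]
opening: 0.0237
```

Run:
```python
from look import *
s,m,im,H,S,V=look("w6")
```

```text
t 13.0 tcp [0.6777 0.1077 0.0909] yaxis [ 0.239 -0.971  0.   ] xaxis [ 0.001  0.    -1.   ] F [ 0.98  1.01 -2.43] op 0.0237
```

View pics/w6.png

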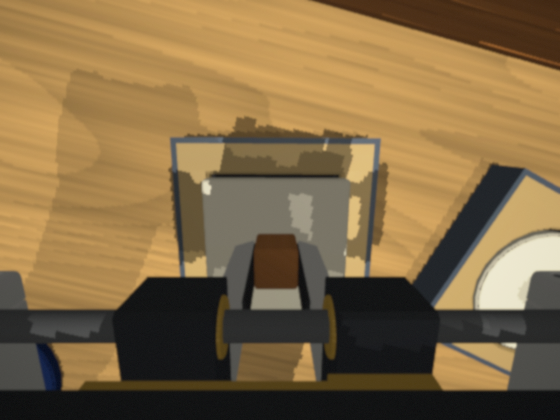

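Run:
```python
from look import *
m=optics.camera_model("wrist"); im=cv2.imread("pics/w6.png"); g=cv2.cvtColor(im,cv2.COLOR_BGR2HSV)
s=monitor.read_state(); R=np.array(s["tool_rot"]); f=-R[:2,2]; y=R[:2,1]; t=np.array(s["tcp_pos"])[:2]
rel=lambda uv,z:[((ray(m,q,z)[0,:2]-t)@np.c_[f,y]*1000).round(1) for q in uv]
print("box far corners (fwd,y) rel tcp mm",rel([(171,138.5),(381,138.5)],.034),"sides low",rel([(180,275),(371,275)],.034))
mk=((g[:,:,1]<75)&(g[:,:,2]>75)).astype(np.uint8); mk[:165]=0; mk[240:]=0; mk[:,:190]=0; mk[:,365:]=0
for c in blobs(mk,1500):
    x,yy,w,h=cv2.boundingRect(c); print(x,yy,w,h); print("lid",rel([(x-.5,yy+5),(x+w-.5,yy+5),(276,yy-.5)],.0909-.0358+.012))
col=g[100:200,[200,230,260,320,340],1:]; 
for u in (190,215,250,330,350): print(u,[tuple(map(int,g[v,u,1:])) for v in range(132,146)])
```

```text
box far corners (fwd,y) rel tcp mm [array([ 69.5, -72.3]), array([69.6, 71.1])] sides low [array([-31.2, -73.5]), array([-31.1,  71.7])]
201 177 149 63
lid [array([ 44.1, -45.8]), array([44.2, 43.4]), array([47.4, -0.6])]
190 [(139, 165), (138, 152), (137, 128), (128, 102), (87, 91), (20, 88), (24, 95), (40, 101), (38, 101), (23, 102), (36, 120), (83, 156), (108, 182), (112, 191)]
215 [(139, 173), (139, 162), (138, 146), (134, 122), (96, 101), (22, 94), (20, 102), (36, 106), (36, 105), (32, 105), (20, 114), (77, 152), (106, 181), (112, 191)]
250 [(140, 95), (136, 92), (136, 88), (136, 88), (112, 84), (54, 75), (15, 68), (43, 71), (43, 72), (35, 72), (13, 76), (74, 103), (106, 123), (114, 130)]
330 [(137, 106), (135, 98), (137, 97), (135, 98), (125, 96), (86, 89), (29, 78), (21, 74), (37, 75), (37, 75), (14, 75), (45, 90), (87, 114), (106, 127)]
350 [(139, 191), (138, 178), (139, 162), (140, 135), (133, 107), (103, 87), (44, 75), (14, 71), (36, 77), (37, 82), (21, 86), (34, 104), (85, 141), (108, 175)]
```

Run:
```python
from look import *
m=optics.camera_model("wrist"); im=cv2.imread("pics/w6.png"); g=cv2.cvtColor(im,cv2.COLOR_BGR2HSV)
s=monitor.read_state(); print(s["tcp_pos"],s["time_s"]); R=np.array(s["tool_rot"]); f=-R[:2,2]; t=np.array(s["tcp_pos"])[:2]
for u in (220,250,276,320,335): print(u,[tuple(map(int,g[v,u,1:])) for v in range(170,184)])
for v,z in ((136.7,.034),(174,.034),(175,.034),(176,.034),(177,.067),(178,.067),(179,.067)): print(v,z,((ray(m,(276,v),z)[0,:2]-t)@f*1000).round(1))
```

```text
[0.67786174 0.1077667  0.0910836 ] 13.05
220 [(115, 113), (115, 100), (112, 91), (112, 73), (94, 49), (49, 31), (26, 40), (34, 68), (39, 92), (41, 107), (42, 114), (41, 118), (40, 120), (40, 121)]
250 [(115, 100), (115, 95), (114, 87), (108, 73), (90, 51), (60, 30), (32, 40), (34, 68), (43, 94), (41, 107), (42, 115), (41, 118), (40, 121), (42, 122)]
276 [(115, 100), (115, 95), (116, 90), (108, 78), (103, 57), (60, 34), (23, 34), (34, 60), (41, 88), (43, 106), (42, 115), (43, 119), (42, 121), (40, 120)]
320 [(115, 100), (113, 97), (116, 92), (117, 85), (116, 66), (91, 42), (35, 36), (35, 58), (41, 87), (41, 106), (44, 115), (41, 119), (42, 121), (40, 121)]
335 [(115, 100), (114, 98), (115, 93), (115, 84), (101, 68), (74, 45), (34, 38), (38, 60), (41, 87), (41, 106), (42, 115), (41, 119), (40, 120), (42, 121)]
136.7 0.034 70.7
174 0.034 45.4
175 0.034 44.7
176 0.034 44.0
177 0.067 47.1
178 0.067 46.5
179 0.067 45.9
```

Call:
servo_tool(increments=[[[0.004, 0, 0.003, 0, 0, 0, -1], [0.009, 0, 0.003, 0, 0, 0, -1], [0.013, 0, 0.003, 0, 0, 0, -1], [0.015, 0, 0.003, 0, 0, 0, -1], [0.015, 0, 0.003, 0, 0, 0, -1]]])

```text
time_s: 13.55
tcp_pos: [0.6744, 0.1071, 0.0749]
tool_rot: [[-0.001, 0.239, -0.971], [-0.0, -0.971, -0.239], [-1.0, -0.0, 0.001]]
force: [-0.4, 0.6, -1.7]
opening: 0.0237
```

Run:
```python
from look import *
s,m,im,H,S,V=look("w7"); g=cv2.cvtColor(im,cv2.COLOR_BGR2HSV)
R=np.array(s["tool_rot"]); f=-R[:2,2]; y=R[:2,1]; t=np.array(s["tcp_pos"])[:2]
for u in (220,250,276,335): print(u,[tuple(map(int,g[v,u,1:])) for v in range(162,184)])
r=lambda u,v,z:((ray(m,(u,v),z)[0,:2]-t)@np.c_[f,y]*1000).round(1)
print([ (v,r(276,v,.034)[0],r(276,v,.052)[0]) for v in range(166,180)])
for v in (190,205,220): 
  for a,b in ((150,172),(195,210),(340,358),(380,400)): print(v,a,[tuple(map(int,g[v,u,1:])) for u in range(a,b,1)])
cv2.imwrite("pics/w7c.png",cv2.resize(im[100:300,130:420],None,fx=2.7,fy=2.7,interpolation=cv2.INTER_CUBIC))
```

```text
t 13.55 tcp [0.6744 0.1071 0.0749] yaxis [ 0.239 -0.971 -0.   ] xaxis [-0.001 -0.    -1.   ] F [-0.36  0.57 -1.68] op 0.0237
220 [(116, 101), (113, 102), (116, 101), (116, 101), (117, 100), (115, 100), (114, 96), (112, 91), (113, 79), (109, 61), (78, 36), (0, 21), (15, 17), (12, 22), (27, 38), (38, 67), (41, 93), (42, 108), (41, 117), (42, 121), (40, 122), (40, 122)]
250 [(115, 118), (113, 108), (115, 102), (118, 102), (114, 101), (115, 100), (114, 96), (113, 90), (110, 81), (100, 61), (68, 34), (13, 19), (49, 21), (24, 21), (16, 31), (38, 60), (41, 88), (41, 106), (44, 117), (40, 120), (40, 122), (42, 122)]
276 [(116, 128), (117, 118), (113, 106), (115, 102), (116, 101), (114, 101), (116, 97), (115, 93), (113, 86), (105, 68), (89, 40), (0, 22), (38, 20), (12, 22), (24, 32), (30, 59), (38, 87), (43, 107), (42, 116), (40, 120), (42, 122), (41, 123)]
335 [(116, 101), (115, 100), (119, 101), (116, 101), (119, 101), (116, 101), (117, 98), (117, 94), (113, 86), (109, 70), (89, 46), (32, 24), (27, 19), (26, 20), (16, 31), (35, 58), (41, 87), (41, 106), (42, 116), (43, 120), (41, 123), (40,
[... 2605 characters left out ...]
8, 116), (125, 92), (86, 71), (10, 51), (37, 48), (46, 50)]
220 195 [(112, 100), (114, 101), (114, 101), (118, 102), (119, 101), (116, 101), (117, 100), (108, 99), (80, 102), (55, 111), (43, 119), (40, 120), (41, 123), (39, 123), (40, 121)]
220 340 [(40, 122), (40, 122), (39, 123), (40, 122), (42, 122), (44, 123), (46, 123), (67, 137), (96, 162), (110, 183), (114, 192), (116, 200), (114, 215), (112, 221), (112, 223), (113, 224), (111, 223), (112, 223)]
220 380 [(33, 69), (30, 76), (94, 100), (128, 118), (136, 124), (138, 126), (138, 126), (140, 126), (139, 128), (139, 139), (139, 169), (138, 194), (140, 206), (139, 208), (139, 208), (139, 206), (137, 206), (138, 205), (139, 204), (140, 204)]
```

View pics/w7c.png

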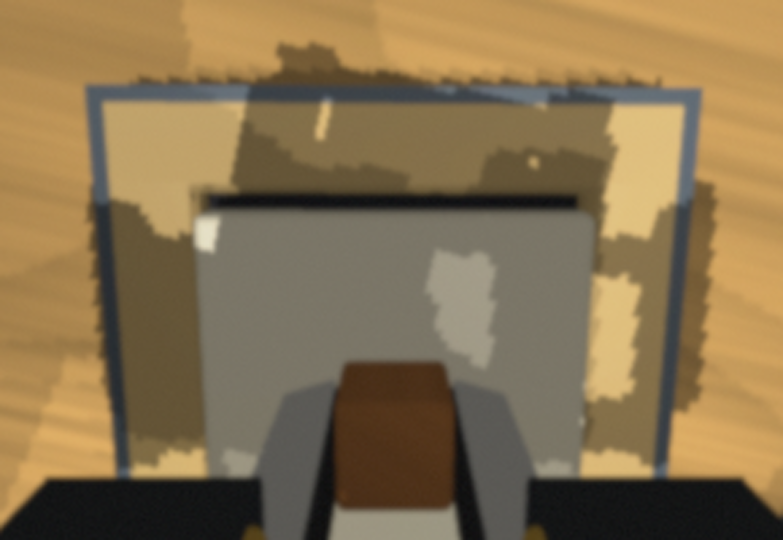

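Call:
servo_tool(increments=[[[0.003, 0, 0.0005, 0, 0, 0, -1], [0.005, 0, 0.0005, 0, 0, 0, -1], [0.007, 0, 0.0005, 0, 0, 0, -1], [0.009, 0, 0.0005, 0, 0, 0, -1], [0.011, 0, 0.0005, 0, 0, 0, -1], [0.012, 0, 0.0005, 0, 0, 0, -1]]])

```text
time_s: 14.2
tcp_pos: [0.674, 0.107, 0.0632]
tool_rot: [[-0.0, 0.239, -0.971], [-0.0, -0.971, -0.239], [-1.0, -0.0, 0.0]]
force: [0.2, 0.3, -2.0]
opening: 0.0236
```

Call:
servo_tool(increments=[[[0.001, 0, 0, 0, 0, 0, -1], [0.002, 0, 0, 0, 0, 0, -1], [0.003, 0, 0, 0, 0, 0, -1], [0.004, 0, 0, 0, 0, 0, -1], [0.005, 0, 0, 0, 0, 0, -1]]])

```text
time_s: 14.7
tcp_pos: [0.6742, 0.107, 0.0585]
tool_rot: [[0.0, 0.239, -0.971], [0.0, -0.971, -0.239], [-1.0, 0.0, -0.0]]
force: [-0.2, -0.3, -1.6]
opening: 0.0243
```

Call:
servo_tool(increments=[[[0.0005, 0, 0, 0, 0, 0, -1], [0.001, 0, 0, 0, 0, 0, -1], [0.001, 0, 0, 0, 0, 0, -1]]])

```text
time_s: 15.0
tcp_pos: [0.6741, 0.1071, 0.0579]
tool_rot: [[-0.0, 0.239, -0.971], [0.0, -0.971, -0.239], [-1.0, -0.0, 0.0]]
force: [-2.2, 0.6, 1.6]
opening: 0.0237
```

Contact is made, so I'll release and retreat.

Call:
servo_tool(increments=[[[0.0005, 0, 0, 0, 0, 0, -1], [0.0005, 0, 0, 0, 0, 0, -0.4], [0.0005, 0, 0, 0, 0, 0, -0.3], [0.0005, 0, 0, 0, 0, 0, 0], [0.0005, 0, 0, 0, 0, 0, 0.3], [0.0005, 0, 0, 0, 0, 0, 0.3], [-0.01, 0, 0, 0, 0, 0, 0.3], [-0.04, 0, 0, 0, 0, 0, 0.3], [-0.08, 0, 0, 0, 0, 0, 0.3], [-0.12, 0, 0, 0, 0, 0, 0.3]]])

```text
time_s: 16.0
tcp_pos: [0.6739, 0.1069, 0.1792]
tool_rot: [[-0.0, 0.239, -0.971], [-0.0, -0.971, -0.239], [-1.0, 0.0, 0.0]]
force: [-0.2, -1.2, 0.4]
opening: 0.0612
```

Call:
servo_tool(increments=[[[-0.02, 0.02, 0.04, 0, 0, 0, 0.3], [-0.02, 0.04, 0.08, 0, 0, 0, 0.3], [-0.02, 0.05, 0.1, 0, 0, 0, 0.3], [-0.02, 0.05, 0.1, 0, 0, 0, 0.3], [-0.02, 0.05, 0.1, 0, 0, 0, 0.3]]])

```text
time_s: 16.5
tcp_pos: [0.5899, 0.0349, 0.1985]
tool_rot: [[0.002, 0.239, -0.971], [0.001, -0.971, -0.239], [-1.0, -0.0, -0.002]]
force: [0.1, 0.7, 0.2]
opening: 0.0609
```

Run:
```python
from look import *
s,m,im,H,S,V=look("w8")
```

```text
t 16.5 tcp [0.5899 0.0349 0.1985] yaxis [ 0.239 -0.971 -0.   ] xaxis [ 0.002  0.001 -1.   ] F [0.08 0.71 0.17] op 0.0609
```

View pics/w8.png

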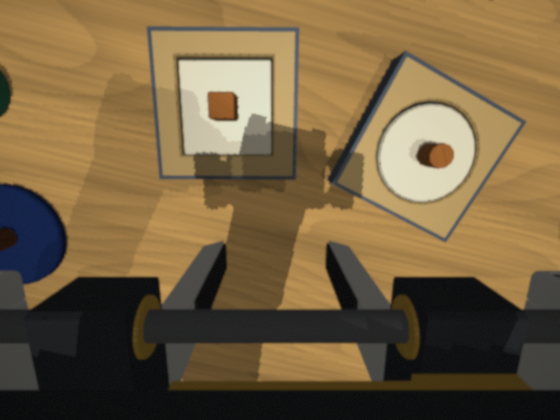

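Run:
```python
from look import *
s,m,im,H,S,V=look("w9")
for c in blobs((S<80)&(V>75),3000):
    if c.mean(axis=(0,1))[1]<230: print(rect(m,c,.0335))
for P in ([(149,28),(299,28),(296.5,178),(160,178)],[(406,52),(525,122),(445,241),(331,181)]):
    P=ray(m,P,.034)[:,:2]; print("box",P.mean(0).round(4),(np.hypot(*(P-np.roll(P,1,0)).T)*1e3).round(1))
from cell import workorder
workorder.hand_in()
```

```text
t 16.55 tcp [0.5903 0.0357 0.1981] yaxis [ 0.24  -0.971 -0.001] xaxis [ 0.002  0.001 -1.   ] F [-0.03  0.12 -0.61] op 0.0611
{'c': array([ 0.68  , -0.1016]), 'wl': array([100.7, 100.8]), 'ang': 36.5, 'circ': array([ 0.6803, -0.1014]), 'D': 101.9}
{'c': array([0.6745, 0.1081]), 'wl': array([90.9, 91.1]), 'ang': 13.9, 'circ': array([0.675 , 0.1082]), 'D': 126.6}
box [0.6759 0.1086] [141.2 141.3 141.2 143.4]
box [ 0.6819 -0.1006] [140.5 141.6 141.2 144.7]
the job is handed in; nothing more can be done
```

I packed the white round lid and the white square lid into their matching recesses, lowered each onto the recess floor under light contact force, then released them. The job was handed in at about 16.6 s of the 61 s allowed.

- **Position:** in the last wrist picture, each lid's centre lay within about 2 mm of its box centre (6 mm allowed).
- **Size and height:** the lids measured about 101 mm and 91 mm across at the insert's height, matching their 100 mm and 90 mm. That is consistent with lying level with the insert. I took no separate tilt reading; both lids look flat in the picture.
- **Robot clear:** the gripper was about 0.2 m above the table and touching nothing. The wrist force never read above about 5 N in any reading.
- **Rest of the scene:** I did not touch the blue lid, the bystanders or the orange look-alike box, but I took no final picture of the whole scene.

Two checks disagreed:
- The top camera's recess positions were about 2–4 mm off the wrist camera's. I aligned each lid to its box in the wrist picture instead.
- The box sides measured about 141 mm (up to 145 mm) rather than 144 mm, because I picked the corners by eye.

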